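Lay out the mineral display on its matching outlines

ROBOT

A 6-joint arm with a two-finger parallel gripper is mounted at the origin on the work surface. World frame = base frame: x ahead of the robot, y to its left, z up, the work surface at z = 0. Lengths are in m, angles in degrees, forces in N, time in s.
With the tool pointing down it reaches from about 0.4 to 0.825 m from the base axis. Payload 7 kg.
Tool frame: the origin (TCP) lies between the finger pads; the fingertips stand 19 mm ahead of it and the grasp point (between the pads) is the TCP; z points along the fingers, y is the line along which they close (so a half turn about z gives the same grasp; the last joint's range is limited). The gripper opens to 88 mm and grips with 3 to 60 N. Pads are 19 mm wide; open, the fingers measure 130 mm over their backs; the gripper's body (78 mm by 193 mm) begins 47 mm behind the grasp point.
Start: joints at [85.949, 20.546, 0.682, 0, -70.136, -16.507], TCP at [0.237, 0.632, 0.246] pointing down, gripper open.
Joint ranges: [-176.03, 176.03], [-82.01, 121.73], [-58.28, 71.71], [-173.87, 95.51], [-174.79, -0.11], [-173.66, 173.66]. Speed limits (degrees/s): [136.94, 136.94, 172.46, 180, 180, 180].

INTERFACE

Orientations are given as [roll, pitch, yaw] about the fixed x, y, z axes, in that order (R = Rz(yaw) Ry(pitch) Rx(roll)).
In Python, from plant import get_obs, snapshot, close_job, spot_in, spot_point gives the robot as it stands.
- The arm moves only by the tool play_rows, never from a script. Its argument "plan" is a list of rows, each a list of 6 numbers: the shift along the tool's x, y, z in cm, then the turn, a rotation vector about the tool's x, y, z in degrees. A call has 1 to 20 rows; each row shifts and turns the commanded pose from where the row before left it, along the tool's axes as they then stand; what a row does not reach is not made up. A row lasts 1/12 s, in which the tool goes at most 41.7 mm and 7.16 degrees, less where a joint would pass 70% of its speed; a pose out of reach is approached as far as the arm can. A call is refused whole if a number of a shift passes 4.17 or a number of a turn 7.16, either way. A call with a gripper value outside its range is refused whole. "grip" is the finger opening in cm, from 0 to 8.76, set as the call begins (left out, the last holds). The fingers move at their own pace and stop on an object; the grip force is fixed at half the most. Time passes only in rows, so rows that do not move let the fingers close. It gives the time, the measured TCP pose, the force, the opening and the grip force at its end, in the units of the state.
- get_obs(): the state, without advancing time (a new reading comes with each control period).
- snapshot(name): name is "scene" or "top"; returns a dict with "frame" (384x512x3 uint8, red, green, blue), "fx", "fy", "cx", "cy" (pixels), "position" and "attitude" of the camera in the world. Camera axes: x right, y down, z forward; pixel columns grow to the right and rows downward; lengths in m; the calibration is good to about 2 mm. A picture is of the moment at which its call begins. There is no depth.
- close_job(): hands the job in; it is judged then, once.
Trained networks look in the newest picture that a camera, given by its name, has taken for a name from the list of things; names that differ only in an ending like _2 or _b are one class to them, and where a whole thing is asked for, a point or a joint stands for the part that bears it (a point fixed in the world has none). Each returns a list of dicts, best first, with "score" (0 to 1); they miss things now and then, are a little off and sometimes report something else, mostly with a low value. They report only what shows in the picture. A call takes as long as a camera call.
- spot_in(camera, thing): "position" ([x, y, z] in m, in world coordinates, good to about 4 mm: the middle of the surface that is visible of it).
- spot_point(camera, thing): "position" ([x, y, z] in m, in world coordinates, good to about 4 mm: a listed point, or the origin of a listed thing).
The state is a dict: "clock": time; "joint_pos": joint angles; "qvel": joint speeds; "tau": joint torques, N m; "tool_pos": TCP position; "orientation": TCP orientation; "force": force on the tool from outside, world axes, zero at the start; "moment": the same for the moment, N m; "opening": finger opening in m; "gripper_force": force on a finger pad.
Only numpy, scipy, OpenCV 4.12 (cv2) and the standard library are available. Lean on these libraries where they do the work, as an engineer would, in place of code of your own. Each camera call takes 0.05 s, during which the arm holds its last target. There are 200 camera calls.

TASK

Lay out the display: put the green malachite slab, the silvery galena cube, the white streak tile and the steel hand lens each on the dark board whose painted outline matches it, lying flat inside the outline and lined up with it (either way round). Set each one down gently rather than dropping it, let go, and leave the purple amethyst and the golden pyrite where they are.

Things in the scene. Friction and masses are not known exactly. Their poses are not given: they have to be found in the camera images.
- malachite: Loose green banded malachite slab, 64 (x) x 40 (y) x 20 (z) mm, about 0.2 kg; take it across its 40 mm width (y). Origin: centre of its underside; z up.
- galena: Loose silvery-grey galena cube, 36 mm on each side, about 0.33 kg; sides along x and y. Origin: centre of its underside; z up.
- streak_tile: Loose white ceramic streak tile, 50 x 50 mm and 8 mm thick, about 0.05 kg, with two faint streaks on it; sides along x and y. Origin: centre of its underside; z up.
- steel_lens: Loose steel hand lens lying flat, 78 mm long over all along its x, 10 mm thick, about 0.06 kg. The round lens (34 mm across) is centred 22 mm along +x from the origin; the straight handle, 14 mm wide (y), runs from x = -39 to +6 mm and is the place to grip (x = -8 mm is close to the balance point). Origin: middle of its length, at its underside; z up.
- pad_malachite: Dark brown display board, fixed, flat on the cabinet top, 5 mm thick (its top is 5 mm above its origin, which is the centre of its underside). Board 102 (x) x 78 (y) mm with a green rectangular outline, 84 x 60 mm inside, long side along x: for the malachite slab, its 64 mm side along the outline's long side, 10 mm clear all round when centred on the board.
- pad_galena: Dark brown display board, fixed, flat on the cabinet top, 5 mm thick (its top is 5 mm above its origin, which is the centre of its underside). Board 74 x 74 mm with a small silver-grey square outline, 56 x 56 mm inside, sides along x and y: for the galena cube, 10 mm clear all round when centred, sides parallel to the outline.
- pad_tile: Dark brown display board, fixed, flat on the cabinet top, 5 mm thick (its top is 5 mm above its origin, which is the centre of its underside). Board 88 x 88 mm with a large white square outline, 70 x 70 mm inside, sides along x and y: for the streak tile, 10 mm clear all round when centred, sides parallel to the outline.
- pad_lens: Dark brown display board, fixed, flat on the cabinet top, 5 mm thick (its top is 5 mm above its origin, which is the centre of its underside). Board 116 (x) x 72 (y) mm with a yellow long round-ended outline, 98 (x) x 54 (y) mm inside: for the hand lens, its length along the outline's length, handle to either end, the middle of its length over the board's centre.
- amethyst: Bystander, loose: purple amethyst crystals on a grey rock, about 56 mm across and 46 mm tall, 0.12 kg; not to be moved. Origin: centre of its underside; z up.
- pyrite: Bystander, loose: golden cluster of pyrite cubes, about 45 x 40 mm and 36 mm tall, 0.15 kg; not to be moved. Origin: centre of its underside; z up.

How it is judged:
By the outcome, as a careful person would: the job done as asked, in the order asked, and still so for the second after the job is handed in, with the robot touching nothing.
It also fails if it takes over 86 s, if anything falls off the work surface, if the arm or the gripper's body presses on something with over 40 N, if the wrist force passes 120 N, or if a joint passes its speed limit or range.

## Working session

There is one attempt and no reset: what is moved stays moved. The work goes in short steps, Python scripts to look and compute and a tool call to move; the robot and the scene stay as the last step left them, time stands still between calls to the robot, and variables do not carry over. Pictures are saved under pics/ and viewed, at most 14 in all, crops included, and the job is handed in when it is done.

Besides the shell and the picture viewer there is one more tool, called after ">>>" as a command line: name --pt "numbers of a row" for each row, then --argument value for the rest. play_rows: Moves the arm, as the interface text tells. Its arguments: {"type":"object","properties":{"plan":{"type":"array","items":{"type":"array","items":{"type":"number"}}},"grip":{"type":"number"}},"required":["plan"]}

```bash
mkdir -p pics; cat > h.py <<'E'
import numpy as np, cv2
from plant import *
def save(n,f):
    s=snapshot(n); cv2.imwrite(f,s["frame"][:,:,::-1]); return s
E
python3 - <<'E'
from h import *
o=get_obs(); print({k:np.round(v,3).tolist() for k,v in o.items()})
for c in ["top","scene"]:
    s=save(c,f"pics/{c}0.png"); print(c,s["fx"],s["cx"],s["cy"],s["position"],s["attitude"])
    for t in "malachite galena streak_tile steel_lens pad_malachite pad_galena pad_tile pad_lens amethyst pyrite".split():
        for d in spot_point(c,t)[:2]: print(t,np.round(d["position"],3),round(d["score"],2))
E
```

```text
{'clock': 0.0, 'joint_pos': [85.949, 20.592, 0.635, -0.022, -70.133, -16.507], 'qvel': [0.046, -0.048, 0.061, 0.072, 0.049, -0.037], 'tau': [-0.001, -58.272, 29.306, 6.997, 0.007, -0.0], 'tool_pos': [0.237, 0.632, 0.245], 'orientation': [179.908, -0.006, -20.565], 'force': [0.226, -0.013, 0.786], 'moment': [-0.034, -0.015, 0.027], 'gripper_force': 0.0, 'opening': 0.088}
top 352.24196243199833 258.4937135682103 193.36153529655547 [0.50101526 0.01826225 0.82294067] [-176.92212198   -1.46037373  -88.83094076]
malachite [ 0.435 -0.319 -0.   ] 0.87
galena [0.421 0.333 0.001] 0.9
galena [ 0.62  -0.005 -0.001] 0.31
streak_tile [ 0.474  0.008 -0.001] 0.87
steel_lens [0.588 0.32  0.001] 0.85
pad_malachite [0.473 0.18  0.001] 0.97
pad_galena [ 0.477 -0.173 -0.005] 0.74
pad_galena [ 0.607 -0.323 -0.002] 0.7
pad_tile [ 0.621 -0.15  -0.003] 0.69
pad_lens [ 0.62  -0.004 -0.001] 0.73
amethyst [ 0.629  0.173 -0.003] 0.85
pyrite [ 0.481 -0.17  -0.006] 0.48
scene 471.3574004991967 254.58160894098125 202.27706417525854 [ 1.36590358 -0.05778617  0.99407549] [-139.50642771    0.69761915   84.89373093]
malachite [ 0.432 -0.319  0.004] 0.83
galena [ 0.625 -0.159  0.002] 0.74
galena [0.424 0.335 0.003] 0.72
streak_tile [ 0.476  0.012 -0.004] 0.51
steel_lens [0.592 0.32  0.002] 0.49
pad_malachite [0.479 0.179 0.001] 0.98
pad_galena [ 0.604 -0.322  0.002] 0.68
pad_tile [ 0.625 -0.158  0.001] 0.62
pad_lens [ 0.624 -0.006 -0.001] 0.74
amethyst [0.626 0.174 0.001] 0.86
pyrite [0.477 0.178 0.001] 0.7
pyrite [ 0.482 -0.168 -0.   ] 0.61
```

```bash
python3 -c "
import cv2
i=cv2.imread('pics/top0.png'); cv2.imwrite('pics/top0b.png',cv2.resize(i,(800,600),interpolation=cv2.INTER_CUBIC))"
```

```text
(no output)
```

View pics/top0b.png

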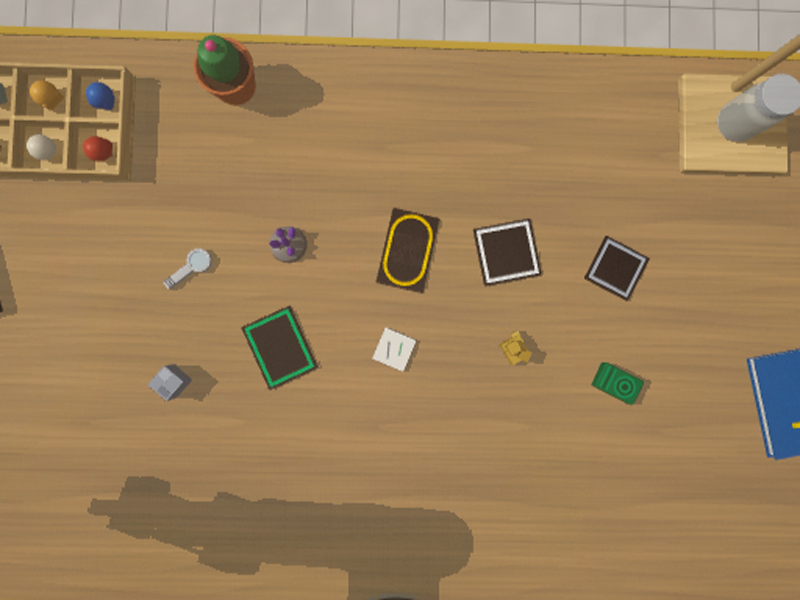

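View pics/scene0.png

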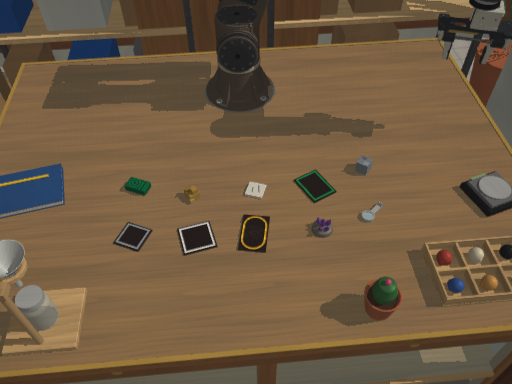

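```bash
cat >> h.py <<'E'
from scipy.spatial.transform import Rotation as Ro
from scipy.optimize import minimize
K=4
def proj(s,P):
    R=Ro.from_euler("xyz",s["attitude"],degrees=True).as_matrix()
    c=(np.asarray(P)-s["position"])@R
    return c[:,:2]/c[:,2:]*[s["fx"],s["fy"]]+[s["cx"],s["cy"]]
def prism(poly,h): return np.vstack([np.c_[poly,0*poly[:,0]],np.c_[poly,0*poly[:,0]+h]])
def box(a,b,h): return [prism(np.array([[1,1],[1,-1],[-1,-1],[-1,1]])*[a/2,b/2],h)]
t=np.linspace(0,2*np.pi,40)
M={"malachite":box(.064,.04,.02),"galena":box(.036,.036,.036),"streak_tile":box(.05,.05,.008),
"steel_lens":[prism(np.c_[.022+.017*np.cos(t),.017*np.sin(t)],.01),box(.045,.014,.01)[0]+[-.0165,0,0]],
"pad_malachite":box(.102,.078,.005),"pad_galena":box(.074,.074,.005),"pad_tile":box(.088,.088,.005),"pad_lens":box(.116,.072,.005)}
def mask(s,name,c,r=26):
    u,v=np.round(proj(s,[c])[0]).astype(int); r=int(r*s["fx"]/352)
    x0,y0=max(u-r,0),max(v-r,0); im=s["frame"][y0:v+r,x0:u+r]
    im=cv2.resize(im,None,fx=K,fy=K,interpolation=cv2.INTER_CUBIC)
    h=cv2.cvtColor(im,cv2.COLOR_RGB2HSV).astype(int); H,S,V=h[...,0],h[...,1],h[...,2]
    wood=np.median(S)
    if name=="malachite": m=(H>45)&(H<95)&(S>100)
    elif name.startswith("pad"): m=(V<85)|((H>45)&(H<95)&(S>90))|((S<60)&(V>90))|((H>22)&(H<35)&(S>150))
    else: m=S<65
    m=cv2.morphologyEx(m.astype(np.uint8),cv2.MORPH_CLOSE,np.ones((9,9)))
    n,l,st,ce=cv2.connectedComponentsWithStats(m); 
    k=1+np.argmax(st[1:,4]); m=(l==k).astype(np.uint8)
    cs,_=cv2.findContours(m,0,2); cv2.drawContours(m,cs,-1,1,-1)
    return m,(x0,y0),im
def render(s,name,p,shape,o,z=0):
    m=np.zeros(shape,np.uint8); R=Ro.from_euler("z",p[2]).as_matrix()
    for q in M[name]:
        w=(proj(s,q@R.T+[p[0],p[1],z])-o+.5)*K-.5
        cv2.fillConvexPoly(m,np.round(cv2.convexHull(w.astype(np.float32))*16).astype(np.int32),1,shift=4)
    return m
def fit(s,name,c,z=0,out=None):
    m,o,im=mask(s,name,c)
    def cost(p): 
        r=render(s,name,p,m.shape,o,z); return 1-(r&m).sum()/(r|m).sum()
    best=None
    for y in np.radians(np.arange(-180,180,30) if "lens"==name[-4:] else np.arange(0,180,22)):
        q=minimize(cost,[c[0],c[1],y],method="Nelder-Mead",options=dict(initial_simplex=[[c[0],c[1],y],[c[0]+.008,c[1],y],[c[0],c[1]+.008,y],[c[0],c[1],y+.2]],xatol=1e-4,fatol=1e-5))
        if best is None or q.fun<best.fun: best=q
    p=best.x
    if out is not None:
        r=render(s,name,p,m.shape,o,z); im=im.copy()
        cv2.drawContours(im,cv2.findContours(r,0,2)[0],-1,(255,0,0),1);out.append(cv2.resize(im,(200,200)))
    return np.r_[p[:2],np.degrees(p[2])],1-best.fun
E
cat > m.py <<'E'
from h import *
C={"malachite":(.434,-.319),"galena":(.422,.334),"streak_tile":(.475,.010),"steel_lens":(.59,.32),"pad_malachite":(.476,.18),"pad_galena":(.606,-.322),"pad_tile":(.623,-.154),"pad_lens":(.622,-.005)}
for cam in ["top","scene"]:
    s=snapshot(cam); out=[]
    for n,c in C.items():
        p,i=fit(s,n,(*c,0),0,out); print(cam,n,np.round(p[:2],4),round(p[2],1),round(i,3))
    cv2.imwrite(f"pics/fit_{cam}.png",np.vstack([np.hstack(out[:4]),np.hstack(out[4:])])[:,:,::-1])
E
python3 m.py; python3 -c "
import cv2,numpy as np
cv2.imwrite('pics/fit.png',cv2.resize(np.vstack([cv2.imread('pics/fit_top.png'),cv2.imread('pics/fit_scene.png')]),(600,600)))"
```

```text
top malachite [ 0.4327 -0.3197] 67.0 0.882
top galena [0.4233 0.3334] 139.5 0.953
top streak_tile [0.476 0.012] 158.3 0.983
top steel_lens [0.5877 0.3203] -49.6 0.944
top pad_malachite [0.4748 0.1805] 26.5 0.951
top pad_galena [ 0.6048 -0.3216] 63.4 0.94
top pad_tile [ 0.6245 -0.1551] 102.0 0.948
top pad_lens [ 0.6256 -0.0054] -11.7 0.955
scene malachite [ 0.4322 -0.3218] 56.7 0.818
scene galena [0.4232 0.3322] 142.4 0.966
scene streak_tile [0.4757 0.011 ] 68.6 0.956
scene steel_lens [0.5872 0.319 ] -49.2 0.951
scene pad_malachite [0.4756 0.1798] 25.7 0.975
scene pad_galena [ 0.6059 -0.3229] 63.5 0.975
scene pad_tile [ 0.6258 -0.1566] 12.4 0.965
scene pad_lens [ 0.625  -0.0066] -11.6 0.96
```

View pics/fit.png

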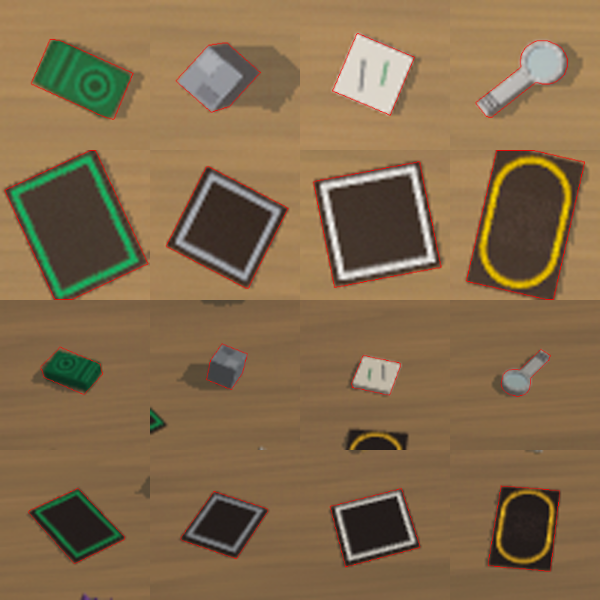

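The fits sit on the edges in both views. The malachite yaw is clearest from the top view, at 67°. Next I turn to −113° while lowering.

>>> play_rows --pt "0 0 0.8 0 0 7.1" --pt "0 0 0.8 0 0 7.1" --pt "0 0 0.8 0 0 7.1" --pt "0 0 0.8 0 0 7.1" --pt "0 0 0.8 0 0 7.1" --pt "0 0 0.8 0 0 7.1" --pt "0 0 0.8 0 0 7.1" --pt "0 0 0.8 0 0 7.1" --pt "0 0 0.8 0 0 7.1" --pt "0 0 0.8 0 0 7.1" --pt "0 0 0.8 0 0 7.1" --pt "0 0 0.8 0 0 7.1" --pt "0 0 0.8 0 0 7.1" --pt "0 0 0 0 0 0" --grip 7

```text
clock: 2.37
tool_pos: [0.2368, 0.6311, 0.1397]
orientation: [-180.0, -0.2, -113.2]
force: [-0.7, -0.9, -0.4]
opening: 0.07
gripper_force: 0.0
```

```bash
cat > go.py <<'E'
import sys
from h import *
# args: targets x,y,z,yaw ... ; prints turn (tool z) first, then shifts in the turned frame, cm
o=get_obs(); p=np.array(o["tool_pos"]); w=o["orientation"]; print(round(o["clock"],2),np.round(p,4),np.round(w,2),"open",round(o["opening"],4),"gf",round(o["gripper_force"],1),"F",np.round(o["force"],1)); y=w[2]
for a in sys.argv[1:]:
    *q,yw=map(float,a.split(",")); d=q-p; c,s=np.cos(np.radians(yw)),np.sin(np.radians(yw))
    print("turn",round(-((yw-y+180)%360-180),2),"shift",np.round([100*(c*d[0]+s*d[1]),100*(s*d[0]-c*d[1]),-100*d[2]],2)); p=np.array(q); y=yw
E
python3 go.py .45,.05,.13,-113 .432,-.3205,.13,-113 .432,-.3205,.024,-113
```

```text
2.37 [0.2368 0.6311 0.1397] [-1.7998e+02 -1.5000e-01 -1.1321e+02] open 0.07 gf 0.0 F [-0.7 -0.9 -0.4]
turn -0.21 shift [ 45.16 -42.33   0.97]
turn -0.0 shift [ 34.81 -12.82  -0.  ]
turn -0.0 shift [-0.   0.  10.6]
```

>>> play_rows --pt "2.26 -2.12 0.05 0 0 0" --pt "2.26 -2.12 0.05 0 0 0" --pt "2.26 -2.12 0.05 0 0 0" --pt "2.26 -2.12 0.05 0 0 0" --pt "2.26 -2.12 0.05 0 0 0" --pt "2.26 -2.12 0.05 0 0 0" --pt "2.26 -2.12 0.05 0 0 0" --pt "2.26 -2.12 0.05 0 0 0" --pt "2.26 -2.12 0.05 0 0 0" --pt "2.26 -2.12 0.05 0 0 0" --pt "2.26 -2.12 0.05 0 0 0" --pt "2.26 -2.12 0.05 0 0 0" --pt "2.26 -2.12 0.05 0 0 0" --pt "2.26 -2.12 0.05 0 0 0" --pt "2.26 -2.12 0.05 0 0 0" --pt "2.26 -2.12 0.05 0 0 0" --pt "2.26 -2.12 0.05 0 0 0" --pt "2.26 -2.12 0.05 0 0 0" --pt "2.26 -2.12 0.05 0 0 0" --pt "2.26 -2.12 0.05 0 0 0"

```text
clock: 4.03
tool_pos: [0.4529, 0.0495, 0.1324]
orientation: [-179.9, 0.1, -112.6]
force: [1.0, 0.6, -0.4]
opening: 0.0697
gripper_force: 0.0
```

>>> play_rows --pt "2.9 -1.07 0 0 0 0" --pt "2.9 -1.07 0 0 0 0" --pt "2.9 -1.07 0 0 0 0" --pt "2.9 -1.07 0 0 0 0" --pt "2.9 -1.07 0 0 0 0" --pt "2.9 -1.07 0 0 0 0" --pt "2.9 -1.07 0 0 0 0" --pt "2.9 -1.07 0 0 0 0" --pt "2.9 -1.07 0 0 0 0" --pt "2.9 -1.07 0 0 0 0" --pt "2.9 -1.07 0 0 0 0" --pt "2.9 -1.07 0 0 0 0" --pt "0 0 0 0 0 0" --pt "0 0 0 0 0 0"

```text
clock: 5.2
tool_pos: [0.435, -0.3213, 0.1317]
orientation: [-180.0, -0.0, -112.8]
force: [-0.3, 0.3, 0.4]
opening: 0.0696
gripper_force: 0.0
```

```bash
python3 go.py .432,-.3205,.13,-113 .432,-.3205,.024,-113
```

```text
5.2 [ 0.435  -0.3213  0.1317] [-1.7999e+02 -1.0000e-02 -1.1280e+02] open 0.0696 gf 0.0 F [-0.3  0.3  0.4]
turn 0.2 shift [0.05 0.31 0.17]
turn -0.0 shift [-0.   0.  10.6]
```

>>> play_rows --pt "0 0.3 1.2 0 0 0.2" --pt "0 0 1.5 0 0 0" --pt "0 0 1.5 0 0 0" --pt "0 0 1.5 0 0 0" --pt "0 0 1.5 0 0 0" --pt "0 0 1.5 0 0 0" --pt "0 0 1.2 0 0 0" --pt "0 0 0.8 0 0 0" --pt "0 0 0 0 0 0" --pt "0 0 0 0 0 0"

```text
clock: 6.03
tool_pos: [0.4327, -0.3181, 0.0248]
orientation: [180.0, -0.0, -112.9]
force: [-1.6, 0.6, 0.9]
opening: 0.07
gripper_force: 0.0
```

>>> play_rows --pt "0 0 0 0 0 0" --pt "0 0 0 0 0 0" --pt "0 0 0 0 0 0" --pt "0 0 0 0 0 0" --pt "0 0 0 0 0 0" --pt "0 0 0 0 0 0" --pt "0 0 0 0 0 0" --pt "0 0 0 0 0 0" --grip 3.5

```text
clock: 6.7
tool_pos: [0.4329, -0.3188, 0.0249]
orientation: [-180.0, -0.0, -113.0]
force: [0.0, 1.4, 5.0]
opening: 0.0397
gripper_force: 29.7
```

```bash
python3 go.py .432,-.3205,.12,-154 .475,.18,.12,-154 .475,.18,.030,-154
```

```text
6.7 [ 0.4329 -0.3188  0.0249] [-179.96   -0.   -113.05] open 0.0397 gf 29.7 F [0.  1.4 5. ]
turn 40.95 shift [ 0.16 -0.12 -9.51]
turn -0.0 shift [-25.81  43.1   -0.  ]
turn -0.0 shift [-0.  0.  9.]
```

>>> play_rows --pt "0 0 -0.5 0 0 0" --pt "0 0 -1.5 0 0 6.8" --pt "0 0 -1.5 0 0 6.8" --pt "0 0 -1.5 0 0 6.8" --pt "0 0 -1.5 0 0 6.8" --pt "0 0 -1.5 0 0 6.8" --pt "0 0 -1.5 0 0 6.8" --pt "0 0 0 0 0 0.1"

```text
clock: 7.37
tool_pos: [0.4335, -0.3191, 0.1222]
orientation: [-179.9, 0.1, -154.3]
force: [0.4, -0.2, -2.5]
opening: 0.0399
gripper_force: 29.7
```

>>> play_rows --pt "-1.29 2.155 0 0 0 0" --pt "-1.29 2.155 0 0 0 0" --pt "-1.29 2.155 0 0 0 0" --pt "-1.29 2.155 0 0 0 0" --pt "-1.29 2.155 0 0 0 0" --pt "-1.29 2.155 0 0 0 0" --pt "-1.29 2.155 0 0 0 0" --pt "-1.29 2.155 0 0 0 0" --pt "-1.29 2.155 0 0 0 0" --pt "-1.29 2.155 0 0 0 0" --pt "-1.29 2.155 0 0 0 0" --pt "-1.29 2.155 0 0 0 0" --pt "-1.29 2.155 0 0 0 0" --pt "-1.29 2.155 0 0 0 0" --pt "-1.29 2.155 0 0 0 0" --pt "-1.29 2.155 0 0 0 0" --pt "-1.29 2.155 0 0 0 0" --pt "-1.29 2.155 0 0 0 0" --pt "-1.29 2.155 0 0 0 0" --pt "-1.29 2.155 0 0 0 0"

```text
clock: 9.03
tool_pos: [0.4744, 0.1827, 0.1187]
orientation: [-180.0, -0.1, -153.8]
force: [0.8, 0.0, -1.7]
opening: 0.0398
gripper_force: 29.7
```

>>> play_rows --pt "0 0 0 0 0 0" --pt "0 0 0 0 0 0"

```text
clock: 9.2
tool_pos: [0.4745, 0.1827, 0.1185]
orientation: [-180.0, -0.1, -153.7]
force: [0.2, -0.8, -2.5]
opening: 0.0404
gripper_force: 29.7
```

```bash
python3 go.py .475,.18,.12,-154 .475,.18,.030,-154
```

```text
9.2 [0.4745 0.1827 0.1185] [-1.7999e+02 -1.0000e-01 -1.5372e+02] open 0.0404 gf 29.7 F [ 0.2 -0.8 -2.5]
turn 0.28 shift [ 0.07 -0.26 -0.15]
turn -0.0 shift [-0.  0.  9.]
```

>>> play_rows --pt "0.05 -0.25 1.0 0 0 0.3" --pt "0 0 1.5 0 0 0" --pt "0 0 1.5 0 0 0" --pt "0 0 1.5 0 0 0" --pt "0 0 1.2 0 0 0" --pt "0 0 0.8 0 0 0" --pt "0 0 0.5 0 0 0" --pt "0 0 0.3 0 0 0" --pt "0 0 0.2 0 0 0" --pt "0 0 0.1 0 0 0" --pt "0 0 0 0 0 0" --pt "0 0 0 0 0 0"

```text
clock: 10.2
tool_pos: [0.476, 0.1796, 0.034]
orientation: [180.0, 0.0, -154.3]
force: [0.4, -0.6, -2.9]
opening: 0.0398
gripper_force: 29.7
```

```bash
python3 go.py .475,.18,.030,-154
```

```text
10.2 [0.476  0.1796 0.034 ] [ 1.7999e+02  5.0000e-02 -1.5425e+02] open 0.0398 gf 29.7 F [ 0.4 -0.6 -2.9]
turn -0.25 shift [0.07 0.08 0.4 ]
```

Still hanging (Fz −2.9), so I lower it slowly until it makes contact.

>>> play_rows --pt "0 0 0.1 0 0 0" --pt "0 0 0.1 0 0 0" --pt "0 0 0.08 0 0 0" --pt "0 0 0.08 0 0 0" --pt "0 0 0 0 0 0" --pt "0 0 0 0 0 0"

```text
clock: 10.7
tool_pos: [0.4758, 0.1795, 0.03]
orientation: [180.0, -0.0, -154.3]
force: [-0.4, -0.3, -0.9]
opening: 0.0395
gripper_force: 29.7
```

>>> play_rows --pt "0 0 0.05 0 0 0" --pt "0 0 0 0 0 0" --pt "0 0 0 0 0 0"

```text
clock: 10.95
tool_pos: [0.4758, 0.1795, 0.0299]
orientation: [-180.0, 0.0, -154.2]
force: [-2.5, -0.1, 4.4]
opening: 0.0397
gripper_force: 29.7
```

Contact. I release, rise, and plan the galena move.

>>> play_rows --pt "0 0 0 0 0 0" --pt "0 0 0 0 0 0" --pt "0 0 0 0 0 0" --pt "0 0 0 0 0 0" --pt "0 0 -0.5 0 0 0" --pt "0 0 -1.2 0 0 0" --pt "0 0 -1.5 0 0 0" --pt "0 0 -1.5 0 0 0" --pt "0 0 -1.5 0 0 0" --pt "0 0 -1.5 0 0 0" --pt "0 0 -1.3 0 0 0" --pt "0 0 0 0 0 0" --grip 6.5

```text
clock: 11.95
tool_pos: [0.4771, 0.1803, 0.1224]
orientation: [180.0, 0.3, -154.2]
force: [0.1, 0.4, -0.2]
opening: 0.0651
gripper_force: 0.0
```

```bash
python3 go.py .475,.18,.12,-129.5 .4233,.333,.12,-129.5 .4233,.333,.024,-129.5
```

```text
11.95 [0.4771 0.1803 0.1224] [ 179.96    0.26 -154.23] open 0.0651 gf 0.0 F [ 0.1  0.4 -0.2]
turn -24.73 shift [0.16 0.14 0.24]
turn -0.0 shift [-8.52 13.72 -0.  ]
turn -0.0 shift [-0.   0.   9.6]
```

>>> play_rows --pt "0 0 0 0 0 -6.2" --pt "0 0 0 0 0 -6.2" --pt "0 0 0 0 0 -6.2" --pt "0 0 0 0 0 -6.1" --pt "-1.2 1.98 0 0 0 0" --pt "-1.2 1.98 0 0 0 0" --pt "-1.2 1.98 0 0 0 0" --pt "-1.2 1.98 0 0 0 0" --pt "-1.2 1.98 0 0 0 0" --pt "-1.2 1.98 0 0 0 0" --pt "-1.2 1.98 0 0 0 0" --pt "0 0 0 0 0 0" --pt "0 0 0 0 0 0"

```text
clock: 13.03
tool_pos: [0.4218, 0.3332, 0.1189]
orientation: [-180.0, -0.0, -129.5]
force: [-0.3, 0.3, -0.4]
opening: 0.0654
gripper_force: 0.0
```

```bash
python3 go.py .4233,.333,.12,-129.5 .4233,.333,.025,-129.5; python3 -c "
from h import *
for c in ['top','scene']:
    s=snapshot(c); print(fit(s,'malachite',(.475,.18,0.005),.005))"
```

```text
13.03 [0.4218 0.3332 0.1189] [-1.8000e+02 -5.0000e-02 -1.2946e+02] open 0.0654 gf 0.0 F [-0.3  0.3 -0.4]
turn 0.04 shift [-0.08 -0.13 -0.11]
turn -0.0 shift [-0.   0.   9.5]
(array([4.72869738e-01, 1.80230686e-01, 2.01971229e+02]), np.float64(0.8738519420161558))
(array([ 0.49052124,  0.17874475, 39.67349779]), np.float64(0.6035467980295567))
```

>>> play_rows --pt "-0.08 -0.1 1.0 0 0 0" --pt "0 0 1.5 0 0 0" --pt "0 0 1.5 0 0 0" --pt "0 0 1.5 0 0 0" --pt "0 0 1.5 0 0 0" --pt "0 0 1.2 0 0 0" --pt "0 0 0.8 0 0 0" --pt "0 0 0.4 0 0 0" --pt "0 0 0 0 0 0" --pt "0 0 0 0 0 0"

```text
clock: 13.97
tool_pos: [0.4239, 0.3323, 0.0256]
orientation: [-180.0, -0.0, -129.6]
force: [0.5, -0.5, -0.0]
opening: 0.0649
gripper_force: 0.0
```

>>> play_rows --pt "0 0 0 0 0 0" --pt "0 0 0 0 0 0" --pt "0 0 0 0 0 0" --pt "0 0 0 0 0 0" --pt "0 0 0 0 0 0" --pt "0 0 0 0 0 0" --pt "0 0 0 0 0 0" --pt "0 0 0 0 0 0" --grip 3.1

```text
clock: 14.63
tool_pos: [0.4237, 0.3326, 0.0257]
orientation: [-180.0, 0.0, -129.5]
force: [-0.9, -0.5, 4.9]
opening: 0.0359
gripper_force: 30.0
```

```bash
python3 go.py .4233,.333,.13,-116.5 .6053,-.322,.13,-116.5; python3 - <<'E'
from h import *
s=snapshot("top"); u,v=proj(s,[[.475,.18,.01]])[0].astype(int)
cv2.imwrite("pics/mal1.png",cv2.resize(s["frame"][v-30:v+30,u-30:u+30,::-1],(360,360),interpolation=cv2.INTER_CUBIC))
E
```

```text
14.63 [0.4237 0.3326 0.0257] [-1.8000e+02  2.0000e-02 -1.2954e+02] open 0.0359 gf 30.0 F [-0.9 -0.5  4.9]
turn -13.04 shift [ -0.02   0.06 -10.43]
turn -0.0 shift [ 50.5  -45.51  -0.  ]
```

View pics/mal1.png

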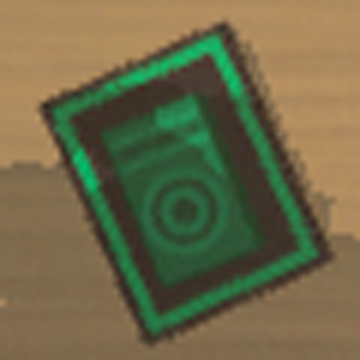

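Malachite sits centred and parallel in its outline: corners at about (105,135), (200,95), (262,240) and (160,285). Next I carry the galena.

>>> play_rows --pt "0 0 -0.4 0 0 0" --pt "0 0 -1.2 0 0 0" --pt "0 0 -1.8 0 0 0" --pt "0 0 -1.8 0 0 -3.2" --pt "0 0 -1.8 0 0 -3.2" --pt "0 0 -1.8 0 0 -3.3" --pt "0 0 -1.6 0 0 -3.3"

```text
clock: 15.27
tool_pos: [0.4232, 0.3319, 0.13]
orientation: [180.0, -0.1, -116.4]
force: [-0.2, 0.5, -4.5]
opening: 0.0356
gripper_force: 30.0
```

>>> play_rows --pt "1.5 -1.35 0 0 0 0" --pt "2.5 -2.25 0 0 0 0" --pt "2.5 -2.25 0 0 0 0" --pt "2.5 -2.25 0 0 0 0" --pt "2.5 -2.25 0 0 0 0" --pt "2.5 -2.25 0 0 0 0" --pt "2.5 -2.25 0 0 0 0" --pt "2.5 -2.25 0 0 0 0" --pt "2.5 -2.25 0 0 0 0" --pt "2.5 -2.25 0 0 0 0" --pt "2.5 -2.25 0 0 0 0" --pt "2.5 -2.25 0 0 0 0" --pt "2.5 -2.25 0 0 0 0" --pt "2.5 -2.25 0 0 0 0" --pt "2.5 -2.25 0 0 0 0" --pt "2.5 -2.25 0 0 0 0" --pt "2.5 -2.25 0 0 0 0" --pt "2.5 -2.25 0 0 0 0" --pt "2.5 -2.25 0 0 0 0" --pt "2.5 -2.25 0 0 0 0"

```text
clock: 16.93
tool_pos: [0.5984, -0.3044, 0.1283]
orientation: [179.9, 0.0, -116.6]
force: [0.1, 1.1, -4.3]
opening: 0.0357
gripper_force: 30.0
```

>>> play_rows --pt "1.5 -1.4 0 0 0 0" --pt "0 0 0 0 0 0" --pt "0 0 0 0 0 0"

```text
clock: 17.18
tool_pos: [0.6038, -0.3237, 0.1276]
orientation: [179.8, -0.0, -116.7]
force: [-0.5, 0.5, -4.3]
opening: 0.0359
gripper_force: 30.0
```

```bash
python3 go.py .6053,-.322,.13,-116.5  .6053,-.322,.031,-116.5
```

```text
17.18 [ 0.6038 -0.3237  0.1276] [ 1.7983e+02 -1.0000e-02 -1.1671e+02] open 0.0359 gf 30.0 F [-0.5  0.5 -4.3]
turn -0.21 shift [-0.22 -0.06 -0.24]
turn -0.0 shift [-0.   0.   9.9]
```

>>> play_rows --pt "-0.2 -0.05 1.0 0 0 -0.2" --pt "0 0 1.5 0 0 0" --pt "0 0 1.5 0 0 0" --pt "0 0 1.5 0 0 0" --pt "0 0 1.5 0 0 0" --pt "0 0 1.0 0 0 0" --pt "0 0 0.6 0 0 0" --pt "0 0 0.4 0 0 0" --pt "0 0 0.2 0 0 0" --pt "0 0 0 0 0 0" --pt "0 0 0 0 0 0"

```text
clock: 18.1
tool_pos: [0.6067, -0.3212, 0.0381]
orientation: [-179.9, 0.0, -116.3]
force: [-0.3, -0.7, -4.3]
opening: 0.0357
gripper_force: 30.0
```

>>> play_rows --pt "0 0 0.1 0 0 0" --pt "0 0 0.1 0 0 0" --pt "0 0 0.08 0 0 0" --pt "0 0 0 0 0 0" --pt "0 0 0 0 0 0"

```text
clock: 18.52
tool_pos: [0.6062, -0.3212, 0.0347]
orientation: [-180.0, 0.0, -116.4]
force: [0.1, -0.9, -4.4]
opening: 0.0357
gripper_force: 30.0
```

>>> play_rows --pt "0 0 0.1 0 0 0" --pt "0 0 0.1 0 0 0" --pt "0 0 0.08 0 0 0" --pt "0 0 0.06 0 0 0" --pt "0 0 0.05 0 0 0" --pt "0 0 0 0 0 0" --pt "0 0 0 0 0 0"

```text
clock: 19.1
tool_pos: [0.6062, -0.3211, 0.0308]
orientation: [-180.0, -0.0, -116.4]
force: [-0.6, 0.3, -2.3]
opening: 0.0359
gripper_force: 30.0
```

>>> play_rows --pt "0 0 0.05 0 0 0" --pt "0 0 0 0 0 0" --pt "0 0 0 0 0 0"

```text
clock: 19.35
tool_pos: [0.6062, -0.3211, 0.0308]
orientation: [-180.0, -0.0, -116.3]
force: [-3.7, 1.9, 3.4]
opening: 0.0358
gripper_force: 30.0
```

>>> play_rows --pt "0 0 0 0 0 0" --pt "0 0 0 0 0 0" --pt "0 0 0 0 0 0" --pt "0 0 0 0 0 0" --pt "0 0 -0.5 0 0 0" --pt "0 0 -1.2 0 0 0" --pt "0 0 -1.5 0 0 0" --pt "0 0 -1.5 0 0 0" --pt "0 0 -1.5 0 0 0" --pt "0 0 -1.5 0 0 0" --pt "0 0 -1.3 0 0 0" --pt "0 0 0 0 0 0" --grip 7

```text
clock: 20.35
tool_pos: [0.6081, -0.3219, 0.125]
orientation: [-179.6, 0.0, -116.3]
force: [0.9, 0.4, 0.4]
opening: 0.0703
gripper_force: 0.0
```

```bash
python3 go.py .606,-.321,.12,-111.5 .476,.0115,.12,-111.5 .476,.0115,.0205,-111.5
```

```text
20.35 [ 0.6081 -0.3219  0.125 ] [-1.7965e+02  3.0000e-02 -1.1632e+02] open 0.0703 gf 0.0 F [0.9 0.4 0.4]
turn -4.82 shift [-0.01  0.23  0.5 ]
turn -0.0 shift [-26.17  24.28  -0.  ]
turn -0.0 shift [-0.    0.    9.95]
```

>>> play_rows --pt "0 0 0 0 0 -4.8" --pt "-1.87 1.75 0 0 0 0" --pt "-1.87 1.75 0 0 0 0" --pt "-1.87 1.75 0 0 0 0" --pt "-1.87 1.75 0 0 0 0" --pt "-1.87 1.75 0 0 0 0" --pt "-1.87 1.75 0 0 0 0" --pt "-1.87 1.75 0 0 0 0" --pt "-1.87 1.75 0 0 0 0" --pt "-1.87 1.75 0 0 0 0" --pt "-1.87 1.75 0 0 0 0" --pt "-1.87 1.75 0 0 0 0" --pt "-1.87 1.75 0 0 0 0" --pt "-1.87 1.75 0 0 0 0" --pt "-1.87 1.75 0 0 0 0" --pt "0 0 0 0 0 0" --pt "0 0 0 0 0 0"

```text
clock: 21.77
tool_pos: [0.4745, 0.0135, 0.1209]
orientation: [-180.0, 0.0, -111.4]
force: [1.4, 0.3, 0.2]
opening: 0.0699
gripper_force: 0.0
```

```bash
python3 go.py .476,.0115,.12,-111.5 .476,.0115,.0215,-111.5; python3 - <<'E'
from h import *
s=snapshot("top"); u,v=proj(s,[[.606,-.322,.01]])[0].astype(int)
cv2.imwrite("pics/gal1.png",cv2.resize(s["frame"][v-30:v+30,u-30:u+30,::-1],(360,360),interpolation=cv2.INTER_CUBIC))
E
```

```text
21.77 [0.4745 0.0135 0.1209] [-1.7995e+02  5.0000e-02 -1.1140e+02] open 0.0699 gf 0.0 F [1.4 0.3 0.2]
turn 0.1 shift [ 0.13 -0.21  0.09]
turn -0.0 shift [-0.    0.    9.85]
```

View pics/gal1.png

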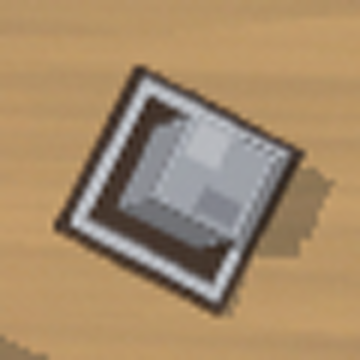

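The galena is inside its outline and parallel. Its base centre is at about (183,184), against the board centre at (179,190), so it is within about 3 mm. Next, the tile.

>>> play_rows --pt "0.1 -0.2 1.0 0 0 0.1" --pt "0 0 1.5 0 0 0" --pt "0 0 1.5 0 0 0" --pt "0 0 1.5 0 0 0" --pt "0 0 1.5 0 0 0" --pt "0 0 1.2 0 0 0" --pt "0 0 0.8 0 0 0" --pt "0 0 0.5 0 0 0" --pt "0 0 0.2 0 0 0" --pt "0 0 0 0 0 0" --pt "0 0 0 0 0 0"

```text
clock: 22.73
tool_pos: [0.4764, 0.0107, 0.0236]
orientation: [-180.0, 0.0, -111.7]
force: [0.7, 0.2, 0.4]
opening: 0.0703
gripper_force: 0.0
```

>>> play_rows --pt "0 0 0.1 0 0 0" --pt "0 0 0.1 0 0 0" --pt "0 0 0 0 0 0"

```text
clock: 22.98
tool_pos: [0.4762, 0.0109, 0.0215]
orientation: [-180.0, 0.0, -111.6]
force: [-0.6, 0.1, -1.3]
opening: 0.0701
gripper_force: 0.0
```

>>> play_rows --pt "0 0 0 0 0 0" --pt "0 0 0 0 0 0" --pt "0 0 0 0 0 0" --pt "0 0 0 0 0 0" --pt "0 0 0 0 0 0" --pt "0 0 0 0 0 0" --pt "0 0 0 0 0 0" --grip 4.5

```text
clock: 23.57
tool_pos: [0.4761, 0.0108, 0.0213]
orientation: [-180.0, 0.0, -111.7]
force: [-0.3, 1.0, 1.5]
opening: 0.0492
gripper_force: 30.0
```

```bash
python3 go.py .476,.0115,.11,-77.8 .625,-.156,.11,-77.8 .625,-.156,.03,-77.8
```

```text
23.57 [0.4761 0.0108 0.0213] [-179.99    0.   -111.65] open 0.0492 gf 30.0 F [-0.3  1.   1.5]
turn -33.85 shift [-0.07 -0.   -8.87]
turn -0.0 shift [ 19.52 -11.02  -0.  ]
turn -0.0 shift [ 0. -0.  8.]
```

>>> play_rows --pt "0 0 -0.4 0 0 0" --pt "0 0 -1.2 0 0 0" --pt "0 0 -1.5 0 0 -6.8" --pt "0 0 -1.5 0 0 -6.8" --pt "0 0 -1.5 0 0 -6.8" --pt "0 0 -1.5 0 0 -6.8" --pt "0 0 -1.3 0 0 -6.6" --pt "2.15 -1.22 0 0 0 0" --pt "2.15 -1.22 0 0 0 0" --pt "2.15 -1.22 0 0 0 0" --pt "2.15 -1.22 0 0 0 0" --pt "2.15 -1.22 0 0 0 0" --pt "2.15 -1.22 0 0 0 0" --pt "2.15 -1.22 0 0 0 0" --pt "2.15 -1.22 0 0 0 0" --pt "2.15 -1.22 0 0 0 0" --pt "0 0 0 0 0 0" --pt "0 0 0 0 0 0"

```text
clock: 25.07
tool_pos: [0.6241, -0.1564, 0.1096]
orientation: [179.9, 0.0, -78.0]
force: [-1.2, 0.2, 0.1]
opening: 0.0496
gripper_force: 30.0
```

```bash
python3 go.py .625,-.156,.11,-77.8 .625,-.156,.0265,-77.8
```

```text
25.07 [ 0.6241 -0.1564  0.1096] [ 1.7994e+02  1.0000e-02 -7.7970e+01] open 0.0496 gf 30.0 F [-1.2  0.2  0.1]
turn -0.17 shift [-0.02 -0.1  -0.04]
turn -0.0 shift [ 0.   -0.    8.35]
```

>>> play_rows --pt "0 -0.1 1.0 0 0 -0.2" --pt "0 0 1.5 0 0 0" --pt "0 0 1.5 0 0 0" --pt "0 0 1.5 0 0 0" --pt "0 0 1.0 0 0 0" --pt "0 0 0.6 0 0 0" --pt "0 0 0.4 0 0 0" --pt "0 0 0.3 0 0 0" --pt "0 0 0.1 0 0 0" --pt "0 0 0.1 0 0 0" --pt "0 0 0 0 0 0" --pt "0 0 0 0 0 0"

```text
clock: 26.07
tool_pos: [0.6254, -0.1552, 0.0307]
orientation: [-180.0, -0.0, -77.7]
force: [-0.4, 0.2, 0.4]
opening: 0.0495
gripper_force: 30.0
```

>>> play_rows --pt "0 0 0.1 0 0 0" --pt "0 0 0.1 0 0 0" --pt "0 0 0.1 0 0 0" --pt "0 0 0.08 0 0 0" --pt "0 0 0.04 0 0 0" --pt "0 0 0 0 0 0" --pt "0 0 0 0 0 0"

```text
clock: 26.65
tool_pos: [0.6251, -0.1552, 0.0264]
orientation: [-180.0, -0.0, -77.7]
force: [-1.0, 0.3, 3.7]
opening: 0.0494
gripper_force: 30.0
```

Contact. I release and go to the lens.

>>> play_rows --pt "0 0 0 0 0 0" --pt "0 0 0 0 0 0" --pt "0 0 0 0 0 0" --pt "0 0 0 0 0 0" --pt "0 0 -0.5 0 0 0" --pt "0 0 -1.2 0 0 0" --pt "0 0 -1.5 0 0 0" --pt "0 0 -1.5 0 0 0" --pt "0 0 -1.5 0 0 0" --pt "0 0 -1.5 0 0 0" --pt "0 0 -1.3 0 0 0" --pt "0 0 0 0 0 0" --grip 6.8

```text
clock: 27.65
tool_pos: [0.627, -0.1554, 0.1205]
orientation: [-179.7, -0.1, -77.6]
force: [0.4, 0.1, 1.3]
opening: 0.0679
gripper_force: 0.0
```

```bash
python3 go.py .625,-.155,.12,-49.4 .5823,.3258,.12,-49.4 .5823,.3258,.0215,-49.4
```

```text
27.65 [ 0.627  -0.1554  0.1205] [-1.7968e+02 -1.1000e-01 -7.7620e+01] open 0.0679 gf 0.0 F [0.4 0.1 1.3]
turn -28.22 shift [-0.16  0.13  0.05]
turn -0.0 shift [-39.28 -28.05  -0.  ]
turn -0.0 shift [ 0.   -0.    9.85]
```

>>> play_rows --pt "0 0 0 0 0 -7.05" --pt "0 0 0 0 0 -7.05" --pt "0 0 0 0 0 -7.05" --pt "0 0 0 0 0 -7.05" --pt "-2.465 -1.745 0 0 0 0" --pt "-2.465 -1.745 0 0 0 0" --pt "-2.465 -1.745 0 0 0 0" --pt "-2.465 -1.745 0 0 0 0" --pt "-2.465 -1.745 0 0 0 0" --pt "-2.465 -1.745 0 0 0 0" --pt "-2.465 -1.745 0 0 0 0" --pt "-2.465 -1.745 0 0 0 0" --pt "-2.465 -1.745 0 0 0 0" --pt "-2.465 -1.745 0 0 0 0" --pt "-2.465 -1.745 0 0 0 0" --pt "-2.465 -1.745 0 0 0 0" --pt "-2.465 -1.745 0 0 0 0" --pt "-2.465 -1.745 0 0 0 0" --pt "-2.465 -1.745 0 0 0 0" --pt "-2.465 -1.745 0 0 0 0" --grip 5

```text
clock: 29.32
tool_pos: [0.5805, 0.3275, 0.1165]
orientation: [-180.0, 0.0, -49.5]
force: [0.3, -0.4, 0.0]
opening: 0.0504
gripper_force: 0.0
```

>>> play_rows --pt "0 0 0 0 0 0" --pt "0 0 0 0 0 0"

```text
clock: 29.48
tool_pos: [0.5804, 0.3277, 0.116]
orientation: [180.0, 0.0, -49.3]
force: [0.7, -0.9, 0.4]
opening: 0.0499
gripper_force: 0.0
```

```bash
python3 go.py .5823,.3258,.12,-49.4 .5823,.3258,.0215,-49.4; python3 - <<'E'
from h import *
s=snapshot("top"); u,v=proj(s,[[.625,-.156,.01]])[0].astype(int)
cv2.imwrite("pics/tile1.png",cv2.resize(s["frame"][v-30:v+30,u-30:u+30,::-1],(360,360),interpolation=cv2.INTER_CUBIC))
E
```

```text
29.48 [0.5804 0.3277 0.116 ] [180.     0.   -49.32] open 0.0499 gf 0.0 F [ 0.7 -0.9  0.4]
turn 0.08 shift [ 0.27 -0.02 -0.4 ]
turn -0.0 shift [ 0.   -0.    9.85]
```

View pics/tile1.png

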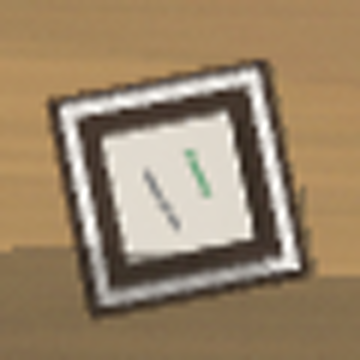

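The tile is centred and parallel in its white outline: corners at about (103,140), (235,115), (258,238) and (128,265). Next, the lens.

>>> play_rows --pt "0.25 0 1.0 0 0 0.1" --pt "0 0 1.5 0 0 0" --pt "0 0 1.5 0 0 0" --pt "0 0 1.5 0 0 0" --pt "0 0 1.5 0 0 0" --pt "0 0 1.2 0 0 0" --pt "0 0 0.6 0 0 0" --pt "0 0 0.3 0 0 0" --pt "0 0 0.2 0 0 0" --pt "0 0 0 0 0 0" --pt "0 0 0 0 0 0"

```text
clock: 30.45
tool_pos: [0.5829, 0.3244, 0.0238]
orientation: [-179.9, -0.0, -49.6]
force: [0.0, 0.5, 0.1]
opening: 0.0502
gripper_force: 0.0
```

>>> play_rows --pt "-0.12 0 0.1 0 0 0" --pt "0 0 0.12 0 0 0" --pt "0 0 0 0 0 0" --pt "0 0 0 0 0 0"

```text
clock: 30.78
tool_pos: [0.5817, 0.3252, 0.021]
orientation: [-180.0, 0.0, -49.5]
force: [0.4, -0.7, -0.6]
opening: 0.05
gripper_force: 0.0
```

>>> play_rows --pt "0 0 0 0 0 0" --pt "0 0 0 0 0 0" --pt "0 0 0 0 0 0" --pt "0 0 0 0 0 0" --pt "0 0 0 0 0 0" --pt "0 0 0 0 0 0" --pt "0 0 0 0 0 0" --pt "0 0 0 0 0 0" --grip 0.9

```text
clock: 31.45
tool_pos: [0.5818, 0.325, 0.0209]
orientation: [-180.0, -0.0, -49.6]
force: [-0.4, 0.7, 0.4]
opening: 0.0136
gripper_force: 30.0
```

```bash
python3 go.py .5823,.3258,.12,-11.65 .6172,-.0044,.12,-11.65 .6172,-.0044,.0265,-11.65
```

```text
31.45 [0.5818 0.325  0.0209] [-180.     -0.    -49.56] open 0.0136 gf 30.0 F [-0.4  0.7  0.4]
turn -37.91 shift [ 0.04 -0.08 -9.91]
turn -0.0 shift [10.09 31.64 -0.  ]
turn -0.0 shift [ 0.   -0.    9.35]
```

>>> play_rows --pt "0 0 -0.4 0 0 0" --pt "0 0 -1.2 0 0 0" --pt "0 0 -1.5 0 0 -6.3" --pt "0 0 -1.5 0 0 -6.3" --pt "0 0 -1.5 0 0 -6.3" --pt "0 0 -1.5 0 0 -6.3" --pt "0 0 -1.3 0 0 -6.3" --pt "0 0 -1.0 0 0 -6.4"

```text
clock: 32.12
tool_pos: [0.5822, 0.3254, 0.1226]
orientation: [-179.9, -0.1, -11.3]
force: [0.5, 0.7, -0.8]
opening: 0.0137
gripper_force: 30.0
```

>>> play_rows --pt "0.72 2.25 0 0 0 0" --pt "0.72 2.25 0 0 0 0" --pt "0.72 2.25 0 0 0 0" --pt "0.72 2.25 0 0 0 0" --pt "0.72 2.25 0 0 0 0" --pt "0.72 2.25 0 0 0 0" --pt "0.72 2.25 0 0 0 0" --pt "0.72 2.25 0 0 0 0" --pt "0.72 2.25 0 0 0 0" --pt "0.72 2.25 0 0 0 0" --pt "0.72 2.25 0 0 0 0" --pt "0.72 2.25 0 0 0 0" --pt "0.72 2.25 0 0 0 0" --pt "0.72 2.25 0 0 0 0" --pt "0 0 0 0 0 0" --pt "0 0 0 0 0 0"

```text
clock: 33.45
tool_pos: [0.617, -0.0049, 0.1209]
orientation: [-180.0, -0.0, -11.8]
force: [0.5, 0.2, -0.0]
opening: 0.0138
gripper_force: 30.0
```

```bash
python3 go.py .6172,-.0044,.12,-11.65 .6172,-.0044,.0265,-11.65
```

```text
33.45 [ 0.617  -0.0049  0.1209] [-1.7998e+02 -5.0000e-02 -1.1780e+01] open 0.0138 gf 30.0 F [ 0.5  0.2 -0. ]
turn -0.13 shift [ 0.01 -0.06  0.09]
turn -0.0 shift [ 0.   -0.    9.35]
```

>>> play_rows --pt "0 -0.05 1.2 0 0 -0.1" --pt "0 0 1.5 0 0 0" --pt "0 0 1.5 0 0 0" --pt "0 0 1.5 0 0 0" --pt "0 0 1.5 0 0 0" --pt "0 0 0.8 0 0 0" --pt "0 0 0.5 0 0 0" --pt "0 0 0.3 0 0 0" --pt "0 0 0.1 0 0 0" --pt "0 0 0.1 0 0 0" --pt "0 0 0 0 0 0" --pt "0 0 0 0 0 0"

```text
clock: 34.45
tool_pos: [0.6172, -0.0032, 0.0305]
orientation: [-180.0, -0.0, -11.6]
force: [-0.0, -0.5, 0.5]
opening: 0.0137
gripper_force: 30.0
```

>>> play_rows --pt "0 0 0.1 0 0 0" --pt "0 0 0.1 0 0 0" --pt "0 0 0.06 0 0 0" --pt "0 0 0 0 0 0" --pt "0 0 0 0 0 0"

```text
clock: 34.87
tool_pos: [0.6169, -0.0034, 0.0272]
orientation: [180.0, 0.0, -11.6]
force: [0.4, -0.7, -0.7]
opening: 0.0134
gripper_force: 30.0
```

>>> play_rows --pt "0 0.1 0 0 0 0" --pt "0 0 0.06 0 0 0" --pt "0 0 0.06 0 0 0" --pt "0 0 0.04 0 0 0" --pt "0 0 0 0 0 0" --pt "0 0 0 0 0 0"

```text
clock: 35.37
tool_pos: [0.6167, -0.0044, 0.0258]
orientation: [180.0, -0.0, -11.6]
force: [-1.6, 0.8, 2.3]
opening: 0.0135
gripper_force: 30.0
```

Contact. I open and then retreat up and back.

>>> play_rows --pt "0 0 0 0 0 0" --pt "0 0 0 0 0 0" --pt "0 0 0 0 0 0" --pt "0 0 0 0 0 0" --pt "0 0 -0.5 0 0 0" --pt "0 0 -1.2 0 0 0" --pt "0 0 -2 0 0 0" --pt "0 0 -2 0 0 0" --pt "0 0 -2 0 0 0" --pt "0 0 -2 0 0 0" --pt "0 0 -2 0 0 0" --pt "0 0 -2 0 0 0" --pt "-2 0 -2 0 0 0" --pt "-2 0 -2 0 0 0" --pt "-2 0 -1 0 0 0" --pt "-2 0 0 0 0 0" --pt "-2 0 0 0 0 0" --pt "-2 0 0 0 0 0" --pt "-2 0 0 0 0 0" --pt "0 0 0 0 0 0" --grip 4.5

```text
clock: 37.03
tool_pos: [0.4767, 0.0237, 0.2141]
orientation: [-179.9, -0.0, -11.5]
force: [-0.0, 0.2, 0.2]
opening: 0.045
gripper_force: 0.0
```

```bash
python3 - <<'E'
from h import *
o=get_obs(); print(o["clock"],o["tool_pos"])
s=snapshot("scene"); cv2.imwrite("pics/end_s.png",cv2.resize(s["frame"][130:280,90:430,::-1],(800,353),interpolation=cv2.INTER_CUBIC))
s=snapshot("top"); cv2.imwrite("pics/end_t.png",cv2.resize(s["frame"][110:280,80:440,::-1],(800,378),interpolation=cv2.INTER_CUBIC))
E
```

```text
37.0333 [0.47667233 0.02373932 0.21409263]
```

View pics/end_s.png

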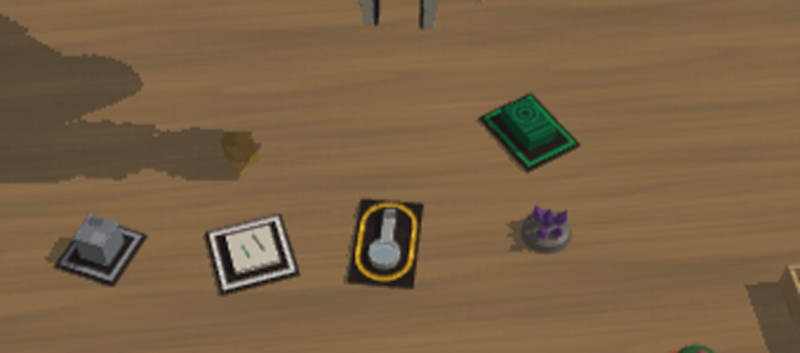

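View pics/end_t.png

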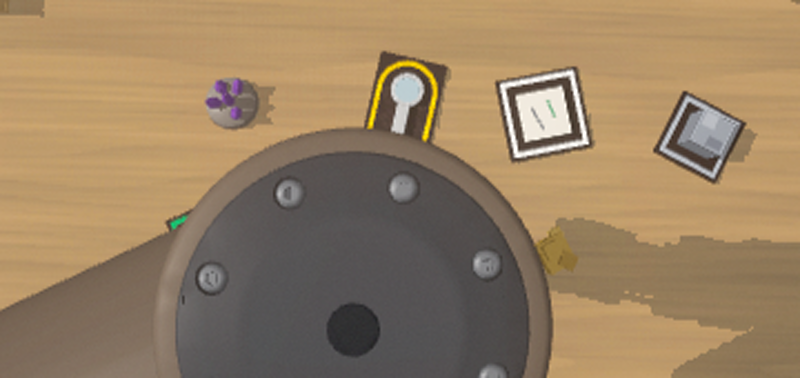

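In the scene view all four pieces sit inside their outlines: galena (97,240), tile (252,250), lens (387,240), malachite (528,125). The amethyst and pyrite look unmoved.

```bash
python3 -c "
from plant import *
print(close_job())"
```

```text
the job is handed in; nothing more can be done
None
```

The malachite, galena, streak tile and hand lens were each set down gently inside their matching outlines and released, the amethyst and pyrite were left alone, and the job was handed in at about 37 s; no verdict came back.

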